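# Show a medicine carton to the counter scanner

### The job

Lift the tallest of the three medicine cartons out of the card tray, gripping it only lightly because the thin card crushes, and carry it upright across the counter to the scanner without disturbing the other cartons or the bottles on the low white shelf, and without knocking it against them or the shelf. The bar code is on the carton's base: bring the base over the middle of the scanner's glass, long sides parallel to the long sides of the glass, and finish while still holding the carton there, upright and still, about 2 cm above the glass. Nothing may touch the scanner, and the carton is not put down or let go.

Things in the scene. Friction and masses are not known exactly. Their poses are not given: they have to be found in the camera images.
- tall_carton: the carton to scan, the tallest of three: white card box with a printed band, 58 mm (its x) x 40 mm (its y) x 120 mm tall, 140 to 280 g, centre of mass at half height, standing upright and loose on the tray floor, in any of its three places. Origin at the centre of its underside (bar code there), z up. The thin card crushes if each finger presses harder than about 45 N; 20 to 25 N holds it safely.
- carton_top (a point): centre of the tall carton's top face, 120 mm above its base; axes as the carton's. The top 80 mm of the carton stand above the tray's walls, the top 35 mm above the next tallest carton, so it can be gripped from above across its 40 mm width, a few cm below its top.
- tray: open cardboard tray fixed to the counter, 238 mm (its x) x 78 mm (its y), walls 40 mm high and 4 mm thick, floor 4 mm thick. The cartons stand in it in a row along its x, 75 mm apart, long sides along its x, about 15 mm free beside them across y. Origin at the centre of its underside on the work surface, z up.
- scanner: counter-top bar-code scanner, reading window facing up, black housing fixed to the counter, 150 mm (its x) x 122 mm (its y), 64 mm high at the steel bezel. Origin at the centre of its underside on the work surface, z up. Its lead leaves from the +x end along the counter.
- scan_window (a point): centre of the scanner's dark glass window, on the glass, 62 mm above the work surface; the glass is 94 mm long (x) x 66 mm wide (y), with a steel bezel 6 mm wide round it that stands 2 mm above the glass. z points up out of the glass, x along the window's long side.
- riser: low white shelf fixed to the counter between tray and scanner, 290 mm (its x, away from the robot) x 112 mm (its y), top 50 mm above the work surface. Fixed on it are two piles of flat packs, 66 x 99 mm: one centred at x = -40 mm reaching 86 mm, one at x = +108 mm reaching 104 mm above the work surface. Origin at the centre of its underside, z up.
- bottle_near: loose amber glass bottle with white cap standing on the riser (at the end nearer the robot), 42 mm in diameter, 95 mm tall, its cap 145 mm above the work surface, about 140 g; origin at the centre of its underside. Leave it standing where it is.
- bottle_far: loose amber glass bottle with white cap standing on the riser (between the two piles of packs), 42 mm in diameter, 95 mm tall, its cap 145 mm above the work surface, about 140 g; origin at the centre of its underside. Leave it standing where it is.
- middle_carton: thin white card with a printed band, the same 58 x 40 mm footprint as the tall carton but only 85 mm tall, about 120 g, standing loose in the tray; origin at the centre of its underside, z up. Leave it standing where it is.
- short_carton: thin white card with a printed band, the same 58 x 40 mm footprint as the tall carton but only 65 mm tall, about 90 g, standing loose in the tray; origin at the centre of its underside, z up. Leave it standing where it is.
Mind the look-alikes: they are no part of the job. What is shaped like the tall_carton but purple or red is not meant.

How it is judged:
On the way:
1. the tall carton is lifted clear of the tray, held by the fingers (height (world z) of tall_carton above 0.055 m and contact force between the fingers and tall_carton above 1 N and contact force between tall_carton and tray below 0.1 N), for 0.2 s.
At the end, for the whole second after the job is handed in: the tall carton is held still by the fingers alone, its base 8 to 32 mm above the scanner's glass, centred within 12 mm, long sides parallel within 8 degrees, upright within 6 degrees, scanner untouched; other cartons and bottles upright, within 15 mm of their places (horizontal distance between tall_carton and scan_window below 0.012 m and z of tall_carton in the frame of scan_window between 0.008 and 0.032 m and angle between the x axis of tall_carton and the x axis of scan_window, either way round below 0.14 rad and angle between tall_carton's own z axis and vertical below 0.1 rad and contact force between the fingers and tall_carton above 1 N and contact force between tall_carton and scanner below 0.1 N and linear speed of tall_carton below 0.02 m/s and angular speed of tall_carton below 0.15 rad/s and angle between each of middle_carton, short_carton, bottle_near, bottle_far's own z axis and vertical below 0.15 rad and distance of each of middle_carton, short_carton, bottle_near, bottle_far from where it was at the start of the episode below 0.015 m); the arm keeps its last pose, push and grip.
It fails at once if the tall carton is crushed by the fingers (more than 45 N from each finger) (contact force between the fingers and tall_carton above 90 N).
It fails at once if something touches the scanner (contact force between any of tall_carton, the arm, the fingers and scanner above 0.5 N).
It fails at once if the tall carton is knocked hard (over 10 N) against the riser with its stock, a bottle or another carton (contact force between tall_carton and riser above 10 N or contact force between tall_carton and middle_carton above 10 N or contact force between tall_carton and short_carton above 10 N or contact force between tall_carton and bottle_near above 10 N or contact force between tall_carton and bottle_far above 10 N).
It fails at once if the tall carton is tipped over 30 degrees (angle between tall_carton's own z axis and vertical above 0.52 rad).
It fails at once if another carton or a bottle is shoved or tipped over (distance of any of middle_carton, short_carton, bottle_near, bottle_far from where it was at the start of the episode above 0.02 m or angle between any of middle_carton, short_carton, bottle_near, bottle_far's own z axis and vertical above 0.3 rad).
It also fails if it takes over 48 s, if anything falls off the work surface, if the arm or the gripper's body presses on something with over 40 N, if the wrist force passes 120 N, or if a joint passes its speed limit or range.

### The arm

A 7-joint arm with a two-finger parallel gripper is mounted at the origin on the work surface. World frame = base frame: x ahead of the robot, y to its left, z up, the work surface at z = 0. Lengths are in m, angles in rad, forces in N, time in s.
With the tool pointing down it reaches from about 0.425 to 0.825 m from the base axis. Payload 3.6 kg.
Tool frame: the origin (TCP) lies on the centre line of the jaws, within the pads' length; the fingertips stand 22 mm ahead of it and the grasp point (between the pads) lies 3 mm ahead of it; z points along the fingers, y is the line along which they close (so a half turn about z gives the same grasp; the last joint's range is limited). The gripper opens to 85 mm and grips with 20 to 120 N. Pads are 22 mm wide; open, the fingers measure 114 mm over their backs; the gripper's body (76 mm by 85 mm) begins 54 mm behind the grasp point. The pads swing forward as they close: fully open they stand 13 mm farther back than shut.
Start: joints at [1.321, 0.615, -0.013, 1.423, 0.008, 1.103, -0.04], TCP at [0.144, -0.634, 0.253] pointing down, gripper open.
Joint ranges: [-3.12, 3.12], [-0.3, 2.06], [-1.34, 1.32], [0.26, 2.42], [-1.36, 4.5], [0.01, 1.98], [-2.84, 2.84]. Speed limits (rad/s): [2.79, 2.79, 3.14, 3.14, 3.14, 3.14, 3.14].

### API

Orientations are given as a unit quaternion [x, y, z, w].
In Python, from cell import env gives the robot as it stands.
- The arm moves only by the tool drive_tool, never from a script. Its argument "deltas" is a list of rows, each an object with "travel": the shift along the tool's x, y, z in units of 40 mm (1.0 is 40 mm), a list of three; "twist": the turn about the tool's z in units of 6 degrees (1.0 is 6 degrees). A call has exactly 8 rows; each row shifts and turns the commanded pose from where the row before left it, along the tool's axes as they then stand; what a row does not reach is not made up. A row lasts 1/12 s, in which the tool goes at most 41.7 mm and 7.16 degrees, less where a joint would pass 70% of its speed; a pose out of reach is approached as far as the arm can. A call is refused whole if a number of a shift passes 1 or a number of a turn 1, either way. A call with a gripper value outside its range is refused whole. "gripper" is the finger opening in mm, from 0 to 85.4, set as the call begins (left out, the last holds). The fingers move at their own pace and stop on an object; "force" is the grip in N (left out, the last holds). Time passes only in rows, so rows that do not move let the fingers close, or fill a call up. It gives the time, the measured TCP pose, the force, the opening and the grip force at its end, in the units of the state.
- env.get_obs(): the state, without advancing time (a new reading comes with each control period).
- env.grab_frame(name): name is "scene" or "side" or "wrist"; returns a dict with "img" (420x560x3 uint8, red, green, blue), "fx", "fy", "cx", "cy" (pixels), "R" (3x3) and "t" (3): a world point X has camera coordinates R X + t; the wrist camera has in their place "hand_eye" (4x4, takes a point from camera to tool coordinates, whose origin is the TCP and whose axes are the flange's). Camera axes: x right, y down, z forward; pixel columns grow to the right and rows downward; lengths in m; the calibration is good to about 2 mm. A picture is of the moment at which its call begins: read the wrist's pose just before it. There is no depth.
- env.finish_job(): hands the job in; it is judged then, once.
Trained networks look in a picture, given as the dict that the camera call returned (one of the last four; its "shot" number tells which), for a name from the list of things; names that differ only in an ending like _2 or _b are one class to them, and where a whole thing is asked for, a point or a joint stands for the part that bears it (a point fixed in the world has none). Each returns a list of dicts, best first, with "conf" (0 to 1); they miss things now and then, are a little off and sometimes report something else, mostly with a low value. They report only what shows in the picture. A call takes as long as a camera call. They do not tell look-alikes from the thing itself.
- env.search_frame(picture, target): "extent" ([left, top, width, height] in pixels, round what is visible of it).
- env.silhouettes(picture, target): "mask" (420x560 bool, what is visible of it) and "extent" ([left, top, width, height] in pixels, round what is visible of it).
The state is a dict: "t": time; "qpos": joint angles; "qvel": joint speeds; "tau": joint torques, N m; "tool_pos": TCP position; "orientation": TCP orientation; "force": force on the tool from outside, world axes, zero at the start; "torque": the same for the moment, N m; "finger_gap": finger opening in m; "finger_force": force on a finger pad.
Only numpy, scipy, OpenCV 4.12 (cv2) and the standard library are available. Lean on these libraries where they do the work, as an engineer would, in place of code of your own. Each camera call takes 0.05 s, during which the arm holds its last target. There are 200 camera calls.

## Working session

There is one attempt and no reset: what is moved stays moved. The work goes in short steps, Python scripts to look and compute and a tool call to move; the robot and the scene stay as the last step left them, time stands still between calls to the robot, and variables do not carry over. Pictures are saved under pics/ and viewed, at most 10 in all, crops included, and the job is handed in when it is done.

Besides the shell and the picture viewer there is one more tool, called after "Call:" as name(argument=value, ...), one argument or row to a line, values as JSON. drive_tool: Moves the arm, as the interface text tells. Its arguments: {"type":"object","properties":{"deltas":{"type":"array","items":{"type":"object","properties":{"travel":{"type":"array","items":{"type":"number"}},"twist":{"type":"number"}}}},"gripper":{"type":"number"},"force":{"type":"number"}},"required":["deltas"]}

```bash
mkdir -p pics; ls; cat > h.py <<'E'
import numpy as np, cv2, pickle
from cell import env
from scipy.spatial.transform import Rotation as Ro
def shot(n,f):
    o=env.get_obs(); p=env.grab_frame(n); cv2.imwrite(f'pics/{f}.png',p['img'][:,:,::-1]); pickle.dump((o,p),open(f'pics/{f}.pkl','wb')); return o,p
def camRt(o,p):
    if 'R' in p: return np.array(p['R']),np.array(p['t'])
    T=np.eye(4);T[:3,:3]=Ro.from_quat(o['orientation']).as_matrix();T[:3,3]=o['tool_pos']
    M=np.linalg.inv(T@np.array(p['hand_eye'])); return M[:3,:3],M[:3,3]
def proj(o,p,X):
    R,t=camRt(o,p); c=np.atleast_2d(X)@R.T+t
    return np.c_[p['fx']*c[:,0]/c[:,2]+p['cx'],p['fy']*c[:,1]/c[:,2]+p['cy']]
def back(o,p,uv,z):
    R,t=camRt(o,p); uv=np.atleast_2d(uv); d=np.c_[(uv[:,0]-p['cx'])/p['fx'],(uv[:,1]-p['cy'])/p['fy'],np.ones(len(uv))]@R
    C=-R.T@t; return C+d*((z-C[2])/d[:,2])[:,None]
E
python3 - <<'E'
from h import *
o=env.get_obs(); print(o['tool_pos'],o['orientation'],o['finger_gap'])
ims=[]
for n in ['scene','side']:
    o,p=shot(n,n); R,t=camRt(o,p); print(n,-R.T@t,p['fx'])
    for k in ['tall_carton','tray','scanner','scan_window','riser','bottle_near','middle_carton','short_carton']:
        print(k,[(np.round(r['conf'],2),np.round(r['extent']).astype(int).tolist()) for r in env.search_frame(p,k)][:4])
E
```

```text
pics
[ 0.14413202 -0.63308732  0.25214772] [ 9.93741332e-01  1.11698423e-01 -1.56484583e-04 -1.26614651e-03] 0.08535847539392162
scene [0.84112936 0.33098828 0.93963387] 423.3747420195563
tall_carton [(np.float64(0.76), [378, 198, 38, 41]), (np.float64(0.68), [387, 282, 40, 38]), (np.float64(0.66), [317, 204, 40, 46]), (np.float64(0.55), [362, 231, 33, 51])]
tray [(np.float64(0.68), [310, 240, 87, 101])]
scanner [(np.float64(0.56), [141, 152, 75, 98])]
scan_window [(np.float64(0.98), [142, 154, 76, 98])]
riser [(np.float64(0.83), [173, 211, 122, 121])]
bottle_near [(np.float64(0.66), [255, 207, 20, 32])]
middle_carton [(np.float64(0.88), [337, 262, 34, 38])]
short_carton [(np.float64(0.96), [322, 298, 32, 34]), (np.float64(0.33), [142, 153, 75, 96]), (np.float64(0.26), [335, 261, 39, 39]), (np.float64(0.18), [257, 210, 17, 29])]
side [-0.14490374  0.81112974  1.03858217] 534.3742042270428
tall_carton [(np.float64(0.94), [220, 260, 31, 52]), (np.float64(0.94), [260, 239, 23, 49]), (np.float64(0.71), [203, 258, 23, 39]), (np.float64(0.69), [260, 282, 35, 56])]
tray [(np.float64(0.81), [171, 253, 90, 69])]
scanner [(np.float64(0.55), [293, 150, 65, 48])]
scan_window [(np.float64(0.95), [283, 149, 74, 54])]
riser [(np.float64(0.94), [194, 159, 104, 83])]
bottle_near [(np.float64(0.73), [267, 190, 16, 37])]
middle_carton [(np.float64(0.66), [201, 255, 25, 44])]
short_carton [(np.float64(0.66), [176, 241, 26, 43]), (np.float64(0.66), [202, 253, 24, 42])]
```

View pics/scene.png

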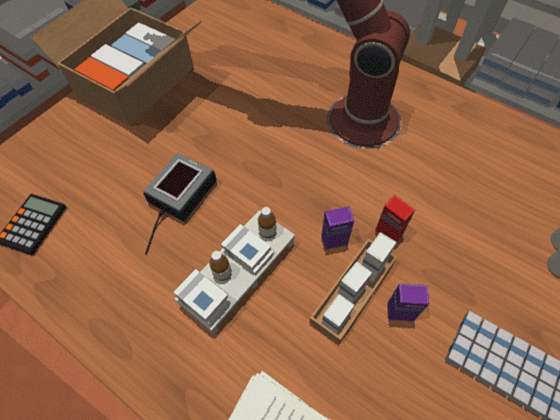

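View pics/side.png

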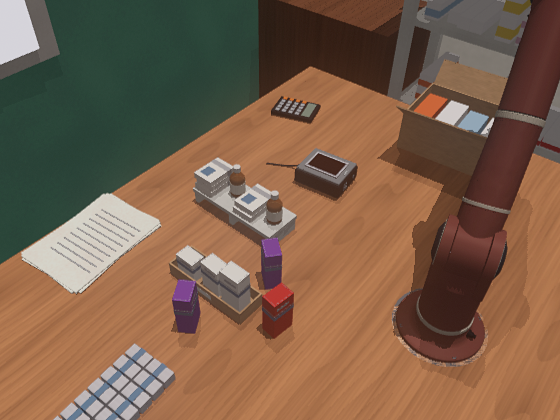

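White tall candidates: white carton at tray's robot end (380,248); the purple (338,228), purple (408,302) and red (396,218) are decoys. I'll fit poses by silhouettes and check a crop.

```bash
cat >> h.py <<'E'
from scipy.optimize import minimize
def boxpts(q,L,W,z0,z1):
    c,s=np.cos(q[2]),np.sin(q[2])
    return np.array([[q[0]+c*a-s*b,q[1]+s*a+c*b,z] for a in(-L/2,L/2) for b in(-W/2,W/2) for z in(z0,z1)])
def iou(q,views,L,W,z0,z1):
    r=0
    for o,p,m in views:
        S=4; im=np.zeros((420*S,560*S),np.uint8); h=cv2.convexHull(np.float32(proj(o,p,boxpts(q,L,W,z0,z1))*S)).astype(np.int32)
        cv2.fillConvexPoly(im,h,1); M=cv2.resize(m.astype(np.uint8),None,fx=S,fy=S,interpolation=cv2.INTER_NEAREST)
        r+=(im&M).sum()/(im|M).sum()
    return r/len(views)
def fit(q0,views,*a):
    best=None
    for dy in (-.3,0,.3):
        q=np.array(q0)+[0,0,dy]
        r=minimize(lambda x:-iou(x,views,*a),q,method='Nelder-Mead',options=dict(initial_simplex=q+np.array([[0,0,0],[.015,0,0],[0,.015,0],[0,0,.15]]),xatol=2e-4,fatol=1e-4,maxfev=90))
        if best is None or r.fun<best.fun: best=r
    return best.x,-best.fun
E
python3 - <<'E'
from h import *
V={n:shot(n,n+'2') for n in('scene','side')}
o,p=V['scene']
def masks(k,pix):
    out=[]
    for n in V:
        o,p=V[n]
        for r in env.silhouettes(p,k):
            m=r['mask']; u,v=pix[n]; 
            if m[v-3:v+4,u-3:u+4].any(): out.append((o,p,m)); print(k,n,r['conf'],r['extent'],m.sum()); break
    return out
def b(u,z): return back(o,p,[u],z)[0][:2]
td=b((338,318),.065)-b((380,245),.124); ya=np.arctan2(td[1],td[0]); print('yaw0',ya)
for k,pix,z,a in [('scanner',dict(scene=(180,185),side=(326,170)),.06,(.15,.122,0,.064)),
 ('riser',dict(scene=(235,262),side=(217,205)),.05,(.29,.112,0,.05)),
 ('tall_carton',dict(scene=(380,248),side=(235,275)),.124,(.058,.04,.03,.124)),
 ('middle_carton',dict(scene=(355,278),side=(212,270)),.08,(.058,.04,.03,.089)),
 ('short_carton',dict(scene=(338,312),side=(188,262)),.065,(.058,.04,.03,.069)),
 ('tray',dict(scene=(325,315),side=(215,292)),.03,(.238,.078,0,.04))]:
    vs=masks(k,pix); q0=[*b(pix['scene'],z),ya if k!='scanner' else ya]
    if vs:
        q,f=fit(q0,vs,*a); print('   ',np.round(q,4),round(f,3), [np.round(fit(q,[v],*a)[0],3) for v in vs])
for n,k in (('scene','bottle_near'),('side','bottle_near')):
    print(n,[np.round(r['extent']).tolist()+[round(r['conf'],2)] for r in env.search_frame(V[n][1],k)])
print('bottles by cap px', b((265,211),.145), b((217,256),.145))
c=cv2.resize(V['scene'][1]['img'][190:345,130:430,::-1],None,fx=2.6,fy=2.6,interpolation=cv2.INTER_CUBIC)
cv2.imwrite('pics/crop1.png',c)
E
```

```text
yaw0 0.047817073498068983
scanner scene 0.83 [142.1, 153.4, 73.8, 95.4] 3020
scanner side 0.66 [269.1, 149.0, 90.0, 47.5] 2067
    [ 0.5027 -0.2584  0.1414] 0.838 [array([ 0.505, -0.256,  0.023]), array([ 0.502, -0.257,  0.196])]
riser scene 0.77 [173.2, 209.7, 121.1, 123.1] 5459
riser side 0.88 [193.7, 160.5, 101.8, 79.4] 3594
    [ 0.5952  0.0011 -0.0658] 0.719 [array([ 0.591,  0.001, -0.061]), array([ 0.616, -0.011, -0.062])]
tall_carton scene 0.81 [357.9, 232.1, 36.1, 50.1] 855
tall_carton side 0.74 [217.1, 260.4, 36.1, 53.0] 1151
    [ 0.3998  0.2605 -0.0507] 0.871 [array([ 0.401,  0.26 , -0.026]), array([ 0.395,  0.267, -0.123])]
middle_carton scene 0.93 [337.1, 262.7, 36.6, 39.3] 789
middle_carton side 0.97 [201.4, 253.2, 24.2, 42.3] 648
    [ 0.477   0.2505 -0.0946] 0.761 [array([ 0.478,  0.25 , -0.087]), array([ 0.474,  0.262, -0.82 ])]
short_carton scene 0.67 [323.2, 296.6, 28.6, 36.6] 691
short_carton side 0.9 [178.3, 245.6, 26.4, 36.9] 657
    [ 0.5528  0.2568 -0.0029] 0.825 [array([ 0.554,  0.256, -0.003]), array([ 0.549,  0.261, -0.142])]
tray scene 0.56 [309.0, 240.3, 88.5, 100.8] 1561
tray side 0.57 [170.8, 246.2, 92.4, 74.6] 1191
    [ 0.4746  0.2538 -0.0213] 0.368 [array([ 0.475,  0.253, -0.016]), array([ 0.472,  0.256, -0.022])]
scene [[258.0, 208.0, 14.0, 32.0, 0.93]]
side [[266.0, 191.0, 16.0, 34.0, 0.76]]
bottles by cap px [0.48525939 0.0134721 ] [ 0.62911275 -0.00110957]
```

View pics/crop1.png

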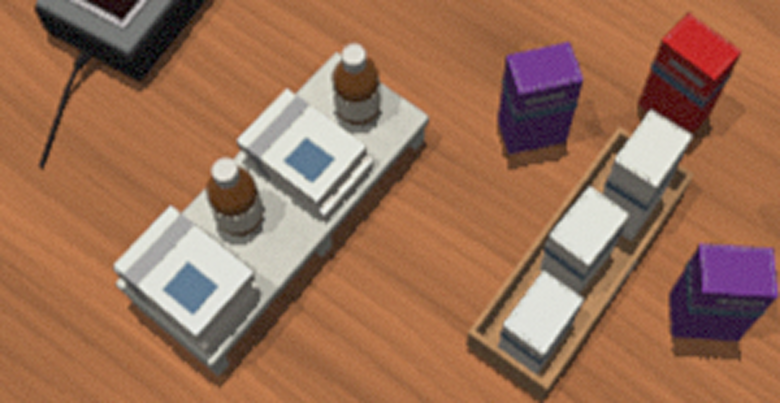

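The crop shows three white cartons. The tall one is at crop (650,150), at the tray's robot end, beside the red decoy. I'm moving over the scanner first for a close look.

Call:
drive_tool(
  deltas=[
    {"travel": [0.6,-0.46,-0.08],"twist": 0},
    {"travel": [0.6,-0.46,-0.08],"twist": 0},
    {"travel": [0.6,-0.46,-0.08],"twist": 0},
    {"travel": [0.6,-0.46,-0.08],"twist": 0},
    {"travel": [0.6,-0.46,-0.08],"twist": 0},
    {"travel": [0.6,-0.46,-0.08],"twist": 0},
    {"travel": [0.6,-0.46,-0.08],"twist": 0},
    {"travel": [0.6,-0.46,-0.08],"twist": 0},
  ],
)

```text
t: 2.37
tool_pos: [0.2996, -0.4464, 0.2793]
orientation: [0.994, 0.112, 0.0, 0.0]
force: [0.9, -0.5, -0.3]
finger_gap: 0.0852
finger_force: 0.0
```

Call:
drive_tool(
  deltas=[
    {"travel": [0.6,-0.46,-0.08],"twist": 0},
    {"travel": [0.6,-0.46,-0.08],"twist": 0},
    {"travel": [0.6,-0.46,-0.08],"twist": 0},
    {"travel": [0.6,-0.46,-0.08],"twist": 0},
    {"travel": [0.6,-0.46,-0.08],"twist": 0},
    {"travel": [0.6,-0.46,-0.08],"twist": 0},
    {"travel": [0.4,-0.2,-0.08],"twist": 0},
    {"travel": [0,0,0],"twist": 0},
  ],
)

```text
t: 3.03
tool_pos: [0.4328, -0.2922, 0.3022]
orientation: [0.993, 0.116, 0.002, -0.001]
force: [0.5, -0.4, -0.5]
finger_gap: 0.0852
finger_force: 0.0
```

```bash
python3 - <<'E'
from h import *
o,p=shot('wrist','w1'); print(o['tool_pos'],o['orientation'],np.abs(o['qvel']).max()); print(np.round(p['hand_eye'],3),p['fx'])
g=cv2.cvtColor(p['img'],cv2.COLOR_RGB2GRAY)
print('pred glass',proj(o,p,boxpts([.5027,-.2584,.08],.094,.066,.062,.062)).round())
for r in env.silhouettes(p,'scanner')[:2]:
    print(r['conf'],r['extent'])
E
```

```text
[ 0.43281532 -0.29217887  0.30223606] [ 9.93215558e-01  1.16263460e-01  2.30375903e-03 -5.96917011e-04] 0.07220477365186447
[[-0.    -0.949 -0.315  0.081]
 [ 1.     0.    -0.     0.   ]
 [ 0.    -0.315  0.949 -0.12 ]
 [ 0.     0.     0.     1.   ]] 312.997866918213
pred glass [[285. 158.]
 [285. 158.]
 [228. 149.]
 [228. 149.]
 [299.  70.]
 [299.  70.]
 [237.  60.]
 [237.  60.]]
0.58 [202.8, 0.0, 117.7, 177.7]
```

View pics/w1.png

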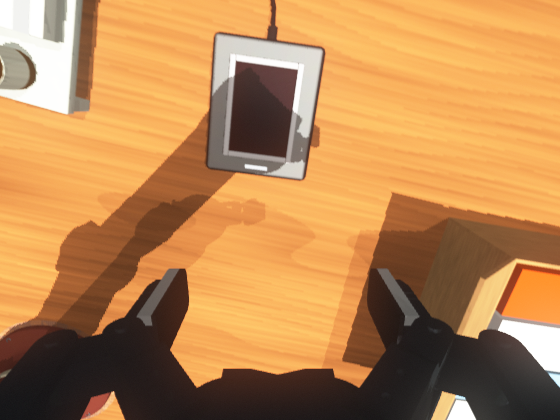

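The wrist view shows the scanner glass at about (235,62), (299,68), (290,162), (228,153), which agrees with the prediction, with its lead at the far end. Next I extract its edges.

```bash
python3 - <<'E'
from h import *
o,p=pickle.load(open('pics/w1.pkl','rb'))
im=p['img'].astype(int)
m=(im.sum(2)<200).astype(np.uint8); m[:50]=0;m[185:]=0;m[:,:215]=0;m[:,310:]=0
m=cv2.morphologyEx(m,cv2.MORPH_OPEN,np.ones((3,3)))
n,l,s,c=cv2.connectedComponentsWithStats(m); print(s[1:]); k=l[110,265]
r=cv2.minAreaRect(cv2.findContours((l==k).astype(np.uint8),0,2)[0][0]); B=cv2.boxPoints(r); print(s[k],B.round(1))
def fitq(B,z):
    X=back(o,p,B,z)[:,:2]; print(X.round(4)); 
    e=[X[(i+1)%4]-X[i] for i in range(4)]; L=[np.linalg.norm(v) for v in e]; v=e[int(np.argmax(L))]; print('c',X.mean(0).round(4),'len',np.round(L,4),'yaw',np.arctan2(v[1],v[0]))
fitq(B,.062)
ms=env.grab_frame('wrist'); o=env.get_obs()
best=max(env.silhouettes(ms,'scanner'),key=lambda r:r['conf']); print(o['tool_pos'])
q,f=fit([.5,-.258,.08],[(o,ms,best['mask'])],.15,.122,0,.064); print('outer fit',q,f)
E
```

```text
[[ 229   68   63   89 3973]]
[ 229   68   63   89 3973] [[227.5 150.8]
 [236.   66.5]
 [295.   72.4]
 [286.5 156.7]]
[[ 0.4513 -0.2289]
 [ 0.5402 -0.2215]
 [ 0.549  -0.2835]
 [ 0.4603 -0.2962]]
c [ 0.5002 -0.2575] len [0.0893 0.0627 0.0896 0.0679] yaw -2.9997347684346836
[ 0.42776129 -0.29750127  0.30122723]
outer fit [ 0.49926275 -0.25966216  0.08920148] 0.9009468481552786
```

Call:
drive_tool(
  deltas=[
    {"travel": [0.31,-0.88,-0.05],"twist": 0},
    {"travel": [0.31,-0.88,-0.05],"twist": 0},
    {"travel": [0.31,-0.88,-0.05],"twist": 0},
    {"travel": [0.31,-0.88,-0.05],"twist": 0},
    {"travel": [0.31,-0.88,-0.05],"twist": 0},
    {"travel": [0.31,-0.88,-0.05],"twist": 0},
    {"travel": [0.31,-0.88,-0.05],"twist": 0},
    {"travel": [0.31,-0.88,-0.05],"twist": 0},
  ],
)

```text
t: 3.9
tool_pos: [0.4624, -0.0003, 0.3175]
orientation: [0.994, 0.11, -0.0, 0.0]
force: [0.5, -0.0, 0.4]
finger_gap: 0.0853
finger_force: 0.0
```

Call:
drive_tool(
  deltas=[
    {"travel": [0,-0.83,0],"twist": 0},
    {"travel": [0,-0.83,0],"twist": 0},
    {"travel": [0,-0.83,0],"twist": 0},
    {"travel": [0,-0.83,0],"twist": 0},
    {"travel": [0,-0.83,0],"twist": 0},
    {"travel": [0,-0.83,0],"twist": 0},
    {"travel": [0,-0.83,0],"twist": 0},
    {"travel": [0,-0.83,0],"twist": 0},
  ],
)

```text
t: 4.57
tool_pos: [0.4042, 0.2585, 0.3173]
orientation: [0.994, 0.11, 0.0, 0.0]
force: [0.1, -0.7, -0.2]
finger_gap: 0.0855
finger_force: 0.0
```

Call:
drive_tool(
  deltas=[
    {"travel": [0,0,0],"twist": 0.5},
    {"travel": [0,0,0],"twist": 0.5},
    {"travel": [0,0,0],"twist": 0.5},
    {"travel": [0,0,0],"twist": 0.5},
    {"travel": [0,0,0],"twist": 0.4},
    {"travel": [0,0,0],"twist": 0},
    {"travel": [0,0,0],"twist": 0},
    {"travel": [0,0,0],"twist": 0},
  ],
)

```text
t: 5.23
tool_pos: [0.4042, 0.258, 0.3172]
orientation: [1.0, -0.014, -0.0, 0.0]
force: [0.5, 0.3, 0.4]
finger_gap: 0.0856
finger_force: 0.0
```

```bash
python3 - <<'E'
from h import *
o,p=shot('wrist','w2'); R=Ro.from_quat(o['orientation']).as_matrix(); print(o['tool_pos'],np.arctan2(R[1,0],R[0,0]),R[2],np.abs(o['qvel']).max(),o['qpos'])
for k,h,z0,q in(('tall_carton',.124,.04,[.400,.2605]),('middle_carton',.089,.04,[.476,.252]),('short_carton',.069,.04,[.553,.2565])):
    print(k,'pred',proj(o,p,boxpts([*q,-.03],.058,.04,h,h)).round()[::2].tolist())
    u=proj(o,p,[*q,h])[0].astype(int)
    for r in env.silhouettes(p,k):
        print('  ',round(r['conf'],2),np.round(r['extent']).tolist(), r['mask'][u[1],u[0]] if 0<=u[1]<420 else '')
E
```

```text
[0.40419809 0.25802966 0.3172469 ] -0.0283623207985015 [-1.51350475e-05  3.95195621e-04 -9.99999922e-01] 0.00712910415376762 [-0.38909236  0.29738198 -0.29883512  1.79166712  0.09897928  1.06735129
 -2.32258516]
tall_carton pred [[294.0, 218.0], [256.0, 218.0], [295.0, 164.0], [255.0, 164.0]]
   0.95 [334.0, 151.0, 82.0, 76.0] False
   0.88 [255.0, 148.0, 43.0, 73.0] True
   0.7 [139.0, 108.0, 83.0, 65.0] False
   0.69 [266.0, 228.0, 52.0, 72.0] False
middle_carton pred [[299.0, 142.0], [263.0, 142.0], [301.0, 85.0], [262.0, 85.0]]
   0.93 [264.0, 80.0, 41.0, 62.0] True
short_carton pred [[293.0, 67.0], [256.0, 67.0], [294.0, 5.0], [255.0, 5.0]]
   0.7 [256.0, 7.0, 44.0, 66.0] True
```

View pics/w2.png

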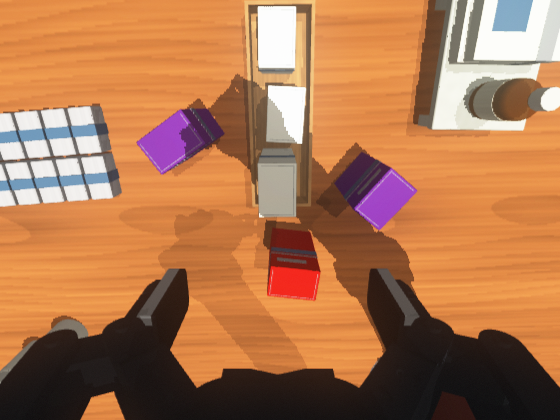

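The tall white carton's top face is at about (258..296, 157..217), the red decoy at (293,265), and the purple ones at (180,140) and (375,195). I'll compute the top centre.

```bash
python3 - <<'E'
from h import *
o,p=pickle.load(open('pics/w2.pkl','rb')); im=p['img']
g=cv2.cvtColor(im,cv2.COLOR_RGB2GRAY)
print(g[187,245:310].tolist()); print(g[145:228,277].tolist())
print(back(o,p,[[258,157],[296,157],[296,217],[258,217],[277,187]],.124).round(4))
print('purple near corner',back(o,p,[[345,190],[222,130]],.1).round(3))
E
```

```text
[145, 143, 142, 144, 143, 142, 153, 175, 177, 156, 90, 102, 168, 159, 169, 169, 169, 171, 170, 170, 170, 170, 169, 170, 170, 170, 169, 170, 171, 171, 170, 171, 170, 170, 172, 171, 169, 171, 171, 170, 171, 171, 171, 171, 171, 171, 171, 170, 146, 168, 171, 128, 117, 114, 110, 85, 81, 79, 78, 81, 79, 72, 71, 97, 110]
[88, 86, 89, 104, 119, 123, 123, 123, 122, 123, 96, 77, 100, 118, 122, 122, 122, 121, 148, 170, 159, 161, 173, 173, 173, 173, 173, 172, 173, 171, 173, 172, 171, 173, 172, 171, 172, 170, 171, 170, 171, 171, 170, 172, 169, 169, 170, 170, 169, 169, 170, 169, 169, 169, 170, 168, 169, 169, 168, 169, 168, 168, 168, 168, 167, 168, 168, 168, 167, 150, 149, 155, 142, 146, 149, 151, 119, 78, 78, 80, 80, 80, 76]
[[0.4365 0.2765 0.124 ]
 [0.4354 0.2385 0.124 ]
 [0.3716 0.2391 0.124 ]
 [0.3727 0.2796 0.124 ]
 [0.405  0.2584 0.124 ]]
purple near corner [[0.393 0.183 0.1  ]
 [0.462 0.314 0.1  ]]
```

Call:
drive_tool(
  deltas=[
    {"travel": [-0.07,-0.03,0.5],"twist": 0},
    {"travel": [0,0,0.5],"twist": 0},
    {"travel": [0,0,0.5],"twist": 0},
    {"travel": [0,0,0.5],"twist": 0},
    {"travel": [0,0,0.5],"twist": 0},
    {"travel": [0,0,0.5],"twist": 0},
    {"travel": [0,0,0.5],"twist": 0},
    {"travel": [0,0,0.5],"twist": 0},
  ],
  gripper=62,
  force=22,
)

```text
t: 6.1
tool_pos: [0.4012, 0.2603, 0.1566]
orientation: [1.0, -0.014, 0.0, -0.0]
force: [1.0, -0.1, -0.2]
finger_gap: 0.0618
finger_force: 0.0
```

```bash
python3 - <<'E'
from h import *
o,p=shot('wrist','w3'); print(o['tool_pos'],o['finger_gap'],o['force'])
print('pred',proj(o,p,boxpts([.4015,.2593,-.03],.058,.04,.124,.124)).round()[::2].tolist())
E
```

```text
[0.40124613 0.2603111  0.15655748] 0.061829548077745676 [ 0.95217977 -0.05964377 -0.17978808]
pred [[314.0, 307.0], [244.0, 306.0], [318.0, 211.0], [241.0, 211.0]]
```

View pics/w3.png

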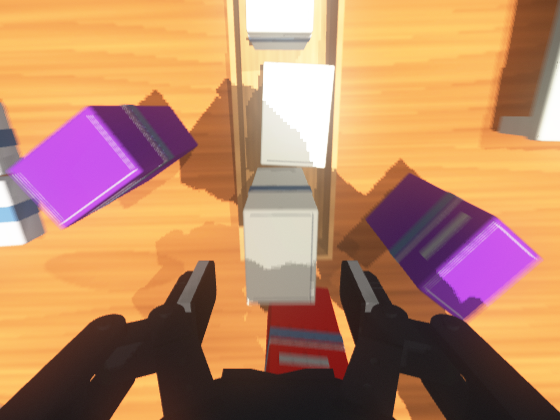

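The carton's top face at (244..317, 208..304) sits centred between the fingers and matches the prediction. Descending, then closing.

Call:
drive_tool(
  deltas=[
    {"travel": [0,0,0.3],"twist": 0},
    {"travel": [0,0,0.3],"twist": 0},
    {"travel": [0,0,0.3],"twist": 0},
    {"travel": [0,0,0.3],"twist": 0},
    {"travel": [0,0,0.25],"twist": 0},
    {"travel": [0,0,0.12],"twist": 0},
    {"travel": [0,0,0],"twist": 0},
    {"travel": [0,0,0],"twist": 0},
  ],
)

```text
t: 6.82
tool_pos: [0.4013, 0.2604, 0.095]
orientation: [1.0, -0.014, 0.0, -0.0]
force: [0.8, -0.0, 0.4]
finger_gap: 0.062
finger_force: 0.0
```

Call:
drive_tool(
  deltas=[
    {"travel": [0,0,0],"twist": 0},
    {"travel": [0,0,0],"twist": 0},
    {"travel": [0,0,0],"twist": 0},
    {"travel": [0,0,0],"twist": 0},
    {"travel": [0,0,0],"twist": 0},
    {"travel": [0,0,0],"twist": 0},
    {"travel": [0,0,0],"twist": 0},
    {"travel": [0,0,0],"twist": 0},
  ],
  gripper=36,
  force=23,
)

```text
t: 7.48
tool_pos: [0.4015, 0.2604, 0.0953]
orientation: [1.0, -0.014, 0.001, -0.0]
force: [0.4, -0.8, 7.0]
finger_gap: 0.0396
finger_force: 31.3
```

Call:
drive_tool(
  deltas=[
    {"travel": [0,0,-0.05],"twist": 0},
    {"travel": [0,0,-0.1],"twist": 0},
    {"travel": [0,0,-0.15],"twist": 0},
    {"travel": [0,0,-0.2],"twist": 0},
    {"travel": [0,0,-0.25],"twist": 0},
    {"travel": [0,0,-0.3],"twist": 0},
    {"travel": [0,0,-0.3],"twist": 0},
    {"travel": [0,0,-0.3],"twist": 0},
  ],
)

```text
t: 8.15
tool_pos: [0.4008, 0.2601, 0.1616]
orientation: [1.0, -0.014, -0.0, -0.0]
force: [-0.5, -0.7, -1.6]
finger_gap: 0.0396
finger_force: 30.7
```

Call:
drive_tool(
  deltas=[
    {"travel": [0,0,-0.4],"twist": 0},
    {"travel": [0,0,-0.4],"twist": 0},
    {"travel": [0,0,-0.4],"twist": 0},
    {"travel": [0,0,-0.4],"twist": 0},
    {"travel": [0,0,-0.4],"twist": 0},
    {"travel": [0,0,-0.4],"twist": 0},
    {"travel": [0,0,-0.4],"twist": 0},
    {"travel": [0,0,-0.2],"twist": 0},
  ],
)

```text
t: 8.82
tool_pos: [0.4013, 0.2606, 0.2829]
orientation: [1.0, -0.014, 0.001, -0.001]
force: [0.5, -0.2, -1.6]
finger_gap: 0.0395
finger_force: 30.8
```

```bash
python3 - <<'E'
from h import *
o,p=shot('wrist','w4'); print(o['tool_pos'],o['finger_gap'],o['force'],o['finger_force'],o['qpos'])
a=p['img'][:,:,::-1]; o2,q=shot('side','s4'); b=cv2.resize(q['img'][100:350,130:430,::-1],(500,420))
cv2.imwrite('pics/c4.png',cv2.resize(np.hstack([a,b]),(800,317)))
E
```

```text
[0.40127191 0.26059825 0.28285105] 0.039478014545023414 [ 0.48712217 -0.16472779 -1.55462763] 30.842649936676025 [-0.39729     0.32902973 -0.30178948  1.85371603  0.11677601  0.97255266
 -2.34757798]
```

View pics/c4.png

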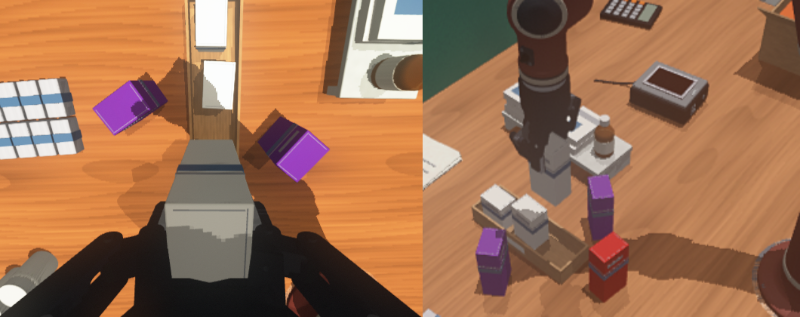

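Carton held upright and clear of the tray; the others are still in place. Carrying it across, base about 190 mm up.

Call:
drive_tool(
  deltas=[
    {"travel": [0.02,0.1,0],"twist": 0},
    {"travel": [0.04,0.2,0],"twist": 0},
    {"travel": [0.07,0.3,0],"twist": 0},
    {"travel": [0.09,0.4,0],"twist": 0},
    {"travel": [0.11,0.5,0],"twist": 0},
    {"travel": [0.13,0.6,0],"twist": 0},
    {"travel": [0.13,0.6,0],"twist": 0},
    {"travel": [0.14,0.6,0],"twist": 0},
  ],
)

```text
t: 9.58
tool_pos: [0.4259, 0.1252, 0.2794]
orientation: [1.0, -0.014, -0.001, 0.001]
force: [0.3, -0.0, -1.2]
finger_gap: 0.0393
finger_force: 30.8
```

Call:
drive_tool(
  deltas=[
    {"travel": [0.15,0.7,0],"twist": 0},
    {"travel": [0.16,0.7,0],"twist": 0},
    {"travel": [0.15,0.7,0],"twist": 0},
    {"travel": [0.16,0.7,0],"twist": 0},
    {"travel": [0.15,0.7,0],"twist": 0},
    {"travel": [0.16,0.7,0],"twist": 0},
    {"travel": [0.15,0.7,0],"twist": 0},
    {"travel": [0.16,0.7,0],"twist": 0},
  ],
)

```text
t: 10.25
tool_pos: [0.4688, -0.1, 0.2794]
orientation: [1.0, -0.014, -0.002, -0.0]
force: [0.7, 0.1, -1.2]
finger_gap: 0.0402
finger_force: 30.8
```

Call:
drive_tool(
  deltas=[
    {"travel": [0.13,0.6,0],"twist": 0},
    {"travel": [0.13,0.6,0],"twist": 0},
    {"travel": [0.13,0.6,0],"twist": 0},
    {"travel": [0.13,0.6,0],"twist": 0},
    {"travel": [0.11,0.5,0],"twist": 0},
    {"travel": [0.09,0.4,0],"twist": 0},
    {"travel": [0.07,0.3,0],"twist": 0},
    {"travel": [0.04,0.2,0],"twist": 0},
  ],
)

```text
t: 10.92
tool_pos: [0.498, -0.2527, 0.2793]
orientation: [1.0, -0.015, -0.001, -0.0]
force: [0.4, -0.4, -1.8]
finger_gap: 0.0398
finger_force: 30.8
```

Call:
drive_tool(
  deltas=[
    {"travel": [0,0,0],"twist": -0.25},
    {"travel": [0,0,0],"twist": -0.25},
    {"travel": [0,0,0],"twist": -0.25},
    {"travel": [0,0,0],"twist": -0.25},
    {"travel": [0,0,0],"twist": -0.24},
    {"travel": [0,0,0],"twist": -0.1},
    {"travel": [0,0,0],"twist": 0},
    {"travel": [0,0,0],"twist": 0},
  ],
)

```text
t: 11.58
tool_pos: [0.499, -0.2505, 0.2806]
orientation: [0.998, 0.057, 0.0, -0.0]
force: [0.1, -0.4, -1.4]
finger_gap: 0.0397
finger_force: 30.8
```

```bash
python3 - <<'E'
from h import *
o,p=shot('wrist','w5'); R=Ro.from_quat(o['orientation']).as_matrix(); y=np.arctan2(R[1,0],R[0,0]); t=o['tool_pos']; print(t,y,R[2],o['finger_gap'],o['force'],o['finger_force'],np.abs(o['qvel']).max())
c=t[:2]; b=t[2]-.091
print('pred top',proj(o,p,boxpts([*c,y],.058,.04,b+.12,b+.12)).round()[::2].tolist(),'base far edge',proj(o,p,boxpts([*c,y],.058,.04,b,b)).round()[[4,6]].tolist())
G=proj(o,p,boxpts([.5005,-.258,.112],.094,.066,.062,.062))[::2]; print('glass',G.round().tolist())
cv2.imwrite('pics/c5.png',cv2.resize(p['img'][:,:,::-1],None,fx=1.4,fy=1.4,interpolation=cv2.INTER_CUBIC))
E
```

```text
[ 0.49903903 -0.25049717  0.28063495] 0.11315359135377484 [ 1.77102407e-04 -3.71397100e-05 -9.99999984e-01] 0.039729319455446076 [ 0.09877538 -0.35477739 -1.38270168] 30.791210532188416 0.002807213868795057
pred top [[329.0, 404.0], [225.0, 404.0], [338.0, 271.0], [216.0, 271.0]] base far edge [[306.0, 184.0], [248.0, 184.0]]
glass [[313.0, 221.0], [255.0, 221.0], [316.0, 138.0], [254.0, 138.0]]
```

View pics/c5.png

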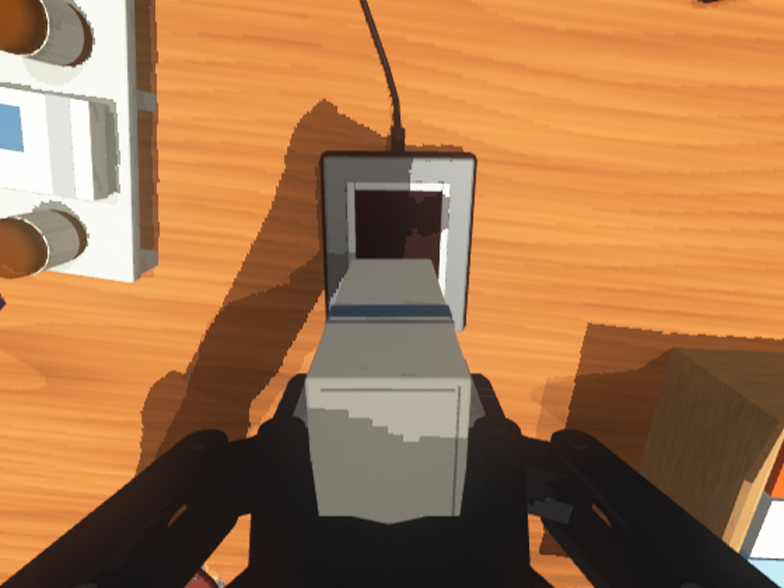

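The carton's base far edge (347..433, 259) and top edge match the prediction. The glass's far edge (355..443, 190) is parallel to it and about 2 mm farther than my estimate. Correcting and lowering.

Call:
drive_tool(
  deltas=[
    {"travel": [0.02,0.1,0.1],"twist": 0},
    {"travel": [0.02,0.09,0.2],"twist": 0},
    {"travel": [0,0,0.25],"twist": 0},
    {"travel": [0,0,0.25],"twist": 0},
    {"travel": [0,0,0.25],"twist": 0},
    {"travel": [0,0,0.25],"twist": 0},
    {"travel": [0,0,0.2],"twist": 0},
    {"travel": [0,0,0.1],"twist": 0},
  ],
)

```text
t: 12.3
tool_pos: [0.5007, -0.2576, 0.2147]
orientation: [0.998, 0.057, -0.001, -0.001]
force: [0.2, 0.5, -1.6]
finger_gap: 0.0395
finger_force: 30.8
```

Call:
drive_tool(
  deltas=[
    {"travel": [0,0,0.1],"twist": 0},
    {"travel": [0,0,0.2],"twist": 0},
    {"travel": [0,0,0.2],"twist": 0},
    {"travel": [0,0,0.2],"twist": 0},
    {"travel": [0,0,0.2],"twist": 0},
    {"travel": [0,0,0.1],"twist": 0},
    {"travel": [0,0,0.06],"twist": 0},
    {"travel": [0,0,0],"twist": 0},
  ],
)

```text
t: 12.97
tool_pos: [0.5012, -0.2579, 0.1735]
orientation: [0.998, 0.056, -0.0, -0.0]
force: [0.0, 0.7, -0.9]
finger_gap: 0.0394
finger_force: 30.8
```

```bash
python3 - <<'E'
from h import *
o,p=shot('side','s6'); R=Ro.from_quat(o['orientation']).as_matrix(); y=np.arctan2(R[1,0],R[0,0]); t=o['tool_pos']; print(t,y,R[2],o['finger_gap'],o['force'],o['finger_force'],np.abs(o['qvel']).max())
ims=[]
for n in('side','scene','wrist'):
    o,p=shot(n,n+'6'); im=p['img'][:,:,::-1].copy()
    im=cv2.resize(im,None,fx=4,fy=4,interpolation=cv2.INTER_CUBIC)
    b=t[2]-.0911
    for q,a,c in(([*t[:2],y],(.058,.04,b,b+.12),(0,255,0)),([.5015,-.258,.112],(.15,.122,0,.064),(255,0,255)),([.5015,-.258,.112],(.094,.066,.062,.062),(0,255,255))):
        h=cv2.convexHull(np.float32(proj(o,p,boxpts(q,*a))*4)).astype(np.int32); cv2.polylines(im,[h],True,c,1)
    w=proj(o,p,[.5,-.258,.09])[0]*4; x0,y0=int(w[0]-260),int(max(0,w[1]-360)); 
    if n=='wrist': im=cv2.resize(im,None,fx=.4,fy=.4)[100:, 260:660]; ims.append(cv2.resize(im,(400,560)))
    else: ims.append(cv2.resize(im[y0:y0+600,x0:x0+520],(400,560)))
cv2.imwrite('pics/c6.png',cv2.resize(np.hstack(ims),(800,373)))
E
```

```text
[ 0.50124583 -0.25794729  0.17346665] 0.11284747290544248 [-8.71784168e-04 -6.62153038e-04 -9.99999401e-01] 0.03942434246085225 [ 0.02794807  0.68529801 -0.92530169] 30.801356434822083 0.015146189035927836
```

View pics/c6.png

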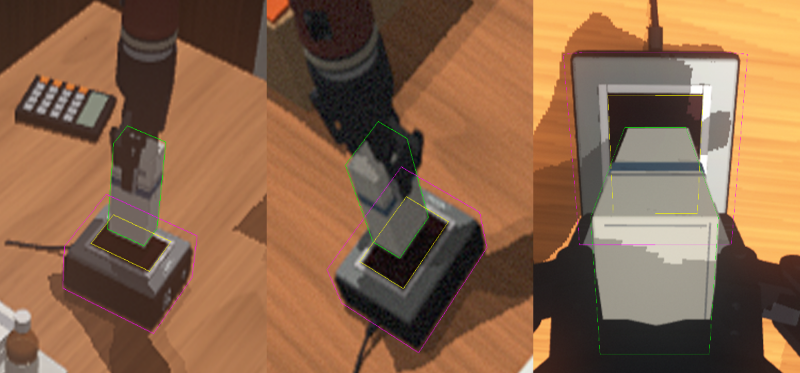

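The overlay outlines coincide with the carton (green) and the glass (yellow) in all three views: centred, parallel and about 20 mm above. Settling, then handing in.

Call:
drive_tool(
  deltas=[
    {"travel": [0,0,0],"twist": 0},
    {"travel": [0,0,0],"twist": 0},
    {"travel": [0,0,0],"twist": 0},
    {"travel": [0,0,0],"twist": 0},
    {"travel": [0,0,0],"twist": 0},
    {"travel": [0,0,0],"twist": 0},
    {"travel": [0,0,0],"twist": 0},
    {"travel": [0,0,0],"twist": 0},
  ],
)

```text
t: 13.83
tool_pos: [0.5015, -0.2581, 0.1741]
orientation: [0.998, 0.056, 0.0, -0.0]
force: [-0.4, 0.1, -1.1]
finger_gap: 0.0398
finger_force: 30.8
```

```bash
python3 -c "
from cell import env
o=env.get_obs(); print(o['tool_pos'],o['finger_force']); print(env.finish_job())"
```

```text
[ 0.50145845 -0.2580743   0.17412459] 30.801537036895752
the job is handed in; nothing more can be done
None
```

I handed the job in at 13.8 s, with the tall carton held still and upright about 2 cm above the middle of the scanner glass, long sides parallel; no verdict came back, and the finger force read 31 N, above the advised 20–25 N but below the 45 N crush limit.

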